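Seat a watch case in the V of a case holder

TASK

Take the round watch case off its wooden stand and set it down flat on the bed of the case holder, in front of the V jaws. Then push it gently into the V, and keep a light steady push of about 8 N on it for a second once it bears on both jaws; never load it with more than 20 N. Leave it lying there centred against both jaws, let go of it, and leave everything else where it is.

Things in the scene. Friction and masses are not known exactly. Their poses are not given: they have to be found in the camera images.
- case_center (a point): Centre of the watch case, half-way up. The case is a plain round steel disc without lugs or crown, 44 mm across and 14 mm thick, about 60 to 130 g, lying flat with its back (six shallow notches) upward; its z axis points up. It starts on top of the wooden stand.
- stand: Loose wooden watch stand, about 300 g: round foot 68 mm across and 8 mm high (sloping up to 12 mm), upright post 34 mm across, flat top 40 mm above the bench, so the case overhangs the post by 5 mm all round. Origin: centre of its underside. It and the dish swap sides.
- holder: Case holder, fixed to the bench: smooth grey plastic bed 160 mm (its x) by 120 mm (its y), 18 mm high, with two white plastic jaws that form a 90 degree V. Origin: centre of the bed's underside. Its x axis points into the V along the V's middle line; the V opens towards -x, turned up to 0.4 rad from facing the robot. The lines of the two faces meet at x = 65 mm, y = 0 (the jaws leave a small gap there).
- jaw_left: V jaw on the holder's +y side, fixed: plastic block 48 mm long, 12 mm thick, 16 mm high on the bed; its upright face is at 45 degrees to the holder's x. Origin: middle of the face's lower edge; its x points out of the face. The jaws reach past a seated case, so fingers do not fit beside it. Jaws and bed are slick, but a fingertip behind the case can drag it down or sideways and hold it on one jaw only: then ease the push sideways.
- jaw_right: The same on the holder's -y side.
- seat (a point): Where the centre of the case lies when it is fully home against both jaws: on the holder's middle line, 33.9 mm ahead of the holder's origin, 7 mm above the bed's top. Axes as the holder's.
- bed (a point): A free spot on the bed's top, on the middle line, 68.9 mm in front of the seat (holder x = -35 mm), good for setting the case down: both fingers have room beside it. Axes as the holder's. Behind it the bed goes on for 45 mm.
- dish: Bystander: white ceramic dish, 84 mm across, 26 mm high, loose. Origin: centre of its underside.
- tray: Bystander: black plastic parts tray with dividers, 110 by 150 mm, 18 mm high, loose. Origin: centre of its underside.
- opener: Bystander: steel case opener, a handle 22 mm thick with a two-pin head, 146 mm long along its x axis, loose. Origin: on the bench under about its middle.
- loupe: Bystander: eye loupe, black plastic cone with a glass, 34 mm across, 30 mm high, loose. Origin: centre of its underside.
- case: The same watch case; origin: centre of its underside, z axis up.
Not all that is in view belongs to the job. What is shaped like the case but green or yellow is not meant.

How it is judged:
By the outcome, as a careful person would: the job done as asked, in the order asked, and still so for the second after the job is handed in, with the robot touching nothing.
It also fails if it takes over 64 s, if anything falls off the work surface, if the arm or the gripper's body presses on something with over 40 N, if the wrist force passes 120 N, or if a joint passes its speed limit or range.

ROBOT

A 6-joint arm with a two-finger parallel gripper is mounted at the origin on the work surface. World frame = base frame: x ahead of the robot, y to its left, z up, the work surface at z = 0. Lengths are in m, angles in rad, forces in N, time in s.
With the tool pointing down it reaches from about 0.275 to 0.75 m from the base axis. Payload 10.2 kg.
Tool frame: the origin (TCP) lies midway between the tips of the shut fingers; the grasp point (between the pads) lies 19 mm behind it (env.hold_point_z is the distance from the TCP to the grasp point, in m); x points along the fingers, z is the direction in which the jaws open and shut, and the axes are right-handed (so a half turn about x gives the same grasp; the last joint's range is limited). The gripper opens to 85 mm and grips with 20 to 120 N. Pads are 22 mm wide; open, the fingers measure 114 mm over their backs; the gripper's body (76 mm by 85 mm) begins 54 mm behind the grasp point. The pads swing forward as they close: fully open they stand 13 mm farther back than shut.
Start: joints at [-1.336, 0.313, 1.498, -0, 1.331, -0.223], TCP at [0.232, -0.471, 0.231] pointing down, gripper open.
Joint ranges: [-2.94, 2.94], [-0.97, 2.17], [0.19, 2.56], [-1.23, 4.37], [0.02, 3.11], [-2.88, 2.88]. Speed limits (rad/s): [2.39, 2.39, 3.01, 3.14, 3.14, 3.14].

INTERFACE

Orientations are given as a unit quaternion [x, y, z, w].
In Python, from bench import env, kinematics, monitor, eyes, job gives the robot as it stands. The module is installed in compiled form; this text tells all that it offers. Calls block until the motion is done:
- env.reach(position, orientation): joint-space move of the TCP to a pose.
- env.movel(position, velocity=0.15, frame=None, guard=None): straight line of the TCP; frame=None keeps the orientation; velocity is the mean speed in m/s. With guard (N) it stops when the force on the tool has changed by that much, and returns True; else False.
- env.set_joints(angles): joint-space move.
- env.release() and env.close_gripper(effort=None): open the fingers fully, or close them until they stop; effort is the grip in N (None keeps the last).
- env.hold(seconds).
- kinematics.ik(position, orientation): joint angles nearest the present ones, or None.
- monitor.sense(): the state.
- eyes.grab_frame(name): name is "scene" or "top" or "wrist"; returns a dict with "frame" (480x640x3 uint8, red, green, blue), "mtx" (3x3 intrinsics, pixels), "k1" (the pictures are not rectified: a ray, as slopes to the right and down, at radius r is drawn at 1 + k1 r^2 times it, then the intrinsics apply), "view" (4x4, takes a point from world to camera coordinates). Camera axes: x right, y down, z forward; pixel columns grow to the right and rows downward; lengths in m; the calibration is good to about 2 mm. A picture is of the moment at which its call begins. There is no depth.
A pose or a line that the arm cannot do raises env.MotionError and nothing moves.
- job.hand_in(): hands the job in, once; it reports no verdict.
The state is a dict: "clock": time; "joints": joint angles; "qvel": joint speeds; "joint_efforts": joint torques, N m; "position": TCP position; "ee_rot": TCP orientation; "contact_force": force on the tool from outside, world axes, zero at the start; "ft_torque": the same for the moment, N m; "finger_gap": opening from 0.0 (shut) to 1.0 (fully open).
Only numpy, scipy, OpenCV 4.12 (cv2) and the standard library are available. Lean on these libraries where they do the work, as an engineer would, in place of code of your own. Each camera call takes 0.05 s, during which the arm holds its last target.

## Working session

There is one attempt and no reset: what is moved stays moved. The work goes in short steps, each a Python script; the robot and the scene stay as the last script left them, time stands still between calls to the robot, and variables do not carry over. Pictures are saved under pics/ and viewed, and the job is handed in when it is done.

```bash
ls; mkdir -p pics; cat > h.py <<'E'
from bench import env, kinematics, monitor, eyes, job
import numpy as np, cv2
def shot(name,out):
    f=eyes.grab_frame(name); cv2.imwrite('pics/'+out+'.png',cv2.cvtColor(f['frame'],cv2.COLOR_RGB2BGR)); 
    np.savez('pics/'+out+'.npz',**{k:f[k] for k in f}); return f
def load(out): return dict(np.load('pics/'+out+'.npz'))
def ray(f,uv,z):
    uv=np.array(uv,float).reshape(-1,2);K=f['mtx'];k=float(f['k1'])
    p=cv2.undistortPoints(uv.reshape(-1,1,2),K,np.array([k,0,0,0.])).reshape(-1,2)
    R=f['view'][:3,:3];t=f['view'][:3,3];c=-R.T@t
    d=np.c_[p,np.ones(len(p))]@R
    return c+d*((z-c[2])/d[:,2])[:,None]
def proj(f,P):
    P=np.array(P,float).reshape(-1,3);R=f['view'][:3,:3];t=f['view'][:3,3]
    return cv2.projectPoints(P,cv2.Rodrigues(R)[0],t,f['mtx'],np.array([float(f['k1']),0,0,0.]))[0].reshape(-1,2)
E
python3 - <<'E'
from h import *
for n in ['scene','top','wrist']:
    f=shot(n,n+'0'); R=f['view'][:3,:3]; print(n,f['k1'],f['mtx'][0],-R.T@f['view'][:3,3])
s=monitor.sense();print(s['clock'],s['position'],s['ee_rot'],env.hold_point_z)
E
```

```text
pics
scene -0.022140570890871854 [445.59156837   0.         322.61915546] [1.08747953 0.0823943  0.64235567]
top 0.0028669413796005116 [481.99600461   0.         311.88862413] [ 0.37130624 -0.01201378  0.86943885]
wrist -0.08199181634971975 [381.99135165   0.         319.20346749] [ 0.3045844  -0.43374696  0.37465386]
0.15 [ 0.23198718 -0.4707539   0.23088505] [ 0.37372243  0.60066359 -0.37326487  0.60017342] 0.0187
```

View pics/top0.png

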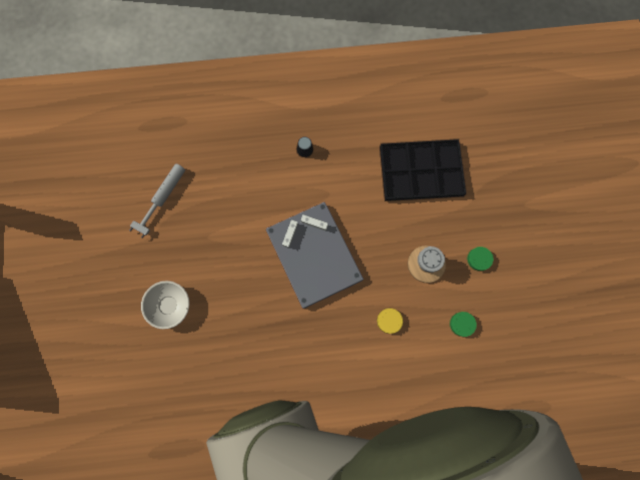

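View pics/scene0.png

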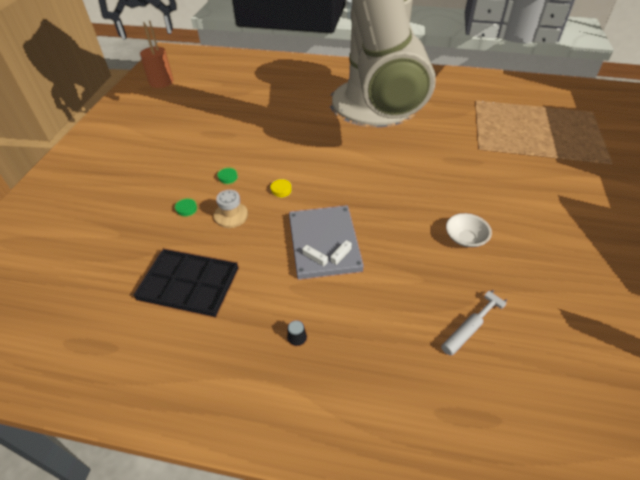

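Candidates in the top view are the steel disc with notches on the wooden stand (431,260), green discs at (481,259) and (463,324), and a yellow disc at (390,321). Only the steel disc fits: it is on the stand and has notches. The holder is at about (315,256), with its V at about (303,230) opening toward the robot. Next I'll take enlarged crops and measure.

```bash
python3 - <<'E'
from h import *
f=load('top0');im=cv2.cvtColor(f['frame'],cv2.COLOR_RGB2BGR)
a=cv2.resize(im[195:315,255:375],(480,480),interpolation=cv2.INTER_CUBIC);b=cv2.resize(im[230:290,400:460],(320,320),interpolation=cv2.INTER_CUBIC)
c=np.zeros((480,800,3),np.uint8);c[:,:480]=a;c[:320,480:]=b;cv2.imwrite('pics/crop0.png',c)
hsv=cv2.cvtColor(im,cv2.COLOR_BGR2HSV)
low=((hsv[...,1]<90)&(hsv[...,2]>50)).astype(np.uint8)
# holder
m=low.copy();m[:,:255]=0;m[:,375:]=0;m[:190]=0;m[320:]=0
cn=max(cv2.findContours(m,0,1)[0],key=cv2.contourArea);r=cv2.minAreaRect(cn);bx=cv2.boxPoints(r);print('holder',r,bx)
W=ray(f,bx,0.018);print(W)
m=low.copy();m[:,:405]=0;m[:,455:]=0;m[:235]=0;m[290:]=0
m=cv2.morphologyEx(m,cv2.MORPH_CLOSE,np.ones((5,5)))
cn=max(cv2.findContours(m,0,1)[0],key=cv2.contourArea);e=cv2.fitEllipse(cn);print('case',e,cv2.boundingRect(cn),ray(f,[e[0]],0.050))
E
```

```text
holder ((314.1062316894531, 254.0382537841797), (89.04480743408203, 68.07430267333984), 64.79887390136719) [[264.35126 228.24649]
 [325.94617 199.26064]
 [363.8612  279.83002]
 [302.2663  308.81586]]
[[ 0.58480106  0.05176292  0.018     ]
 [ 0.62742312 -0.06568216  0.018     ]
 [ 0.47215231 -0.1158102   0.018     ]
 [ 0.43301247 -0.00187309  0.018     ]]
case ((430.67529296875, 259.1479187011719), (25.883411407470703, 27.363765716552734), 103.35023498535156) (417, 246, 28, 27) [[ 0.49164968 -0.23107368  0.05      ]]
```

View pics/crop0.png

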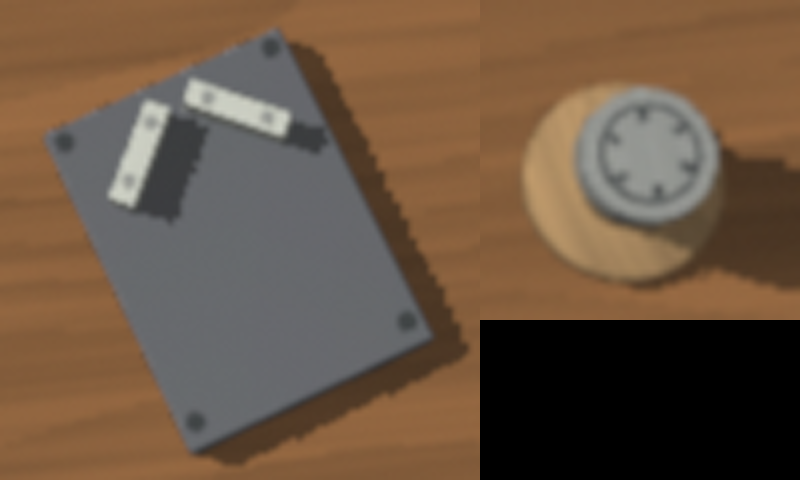

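The crop confirms the steel disc with six notches, sitting on the post of the round wooden foot. I'll hover above it and refine both poses with the wrist camera.

```bash
cat >> h.py <<'E'
from scipy.spatial.transform import Rotation as Ro
def quat(yaw,flip=1):
    x=np.array([0,0,-1.]);z=flip*np.array([-np.sin(yaw),np.cos(yaw),0]);y=np.cross(z,x)
    return Ro.from_matrix(np.c_[x,y,z]).as_quat()
E
python3 - <<'E'
from h import *
s=monitor.sense();print(Ro.from_quat(s['ee_rot']).as_matrix().round(2))
for fl in (1,-1): print(fl,kinematics.ik([0.4917,-0.2311,0.2],quat(0.325,fl)),kinematics.ik([0.5,-0.04,0.2],quat(0.325,fl)))
j=[kinematics.ik([0.49,-0.15,0.22],quat(0.325,fl)) for fl in (1,-1)]
j=min([k for k in j if k is not None],key=lambda k:abs(np.array(k)-s['joints']).max())
env.set_joints(j)
f=shot('wrist','w1');s=monitor.sense();print(s['clock'],s['position'],s['joints'])
R=f['view'][:3,:3];print(-R.T@f['view'][:3,3])
E
```

```text
[[-0.    0.9   0.44]
 [ 0.    0.44 -0.9 ]
 [-1.    0.   -0.  ]]
1 [-6.55093791e-01  3.78346913e-01  1.49009347e+00 -4.44089210e-16
  1.27315227e+00 -2.55089012e+00] [-3.13818553e-01  2.88762263e-01  1.61485774e+00 -4.44089210e-16
  1.23797265e+00 -2.20961488e+00]
-1 [-6.55093791e-01  3.78346913e-01  1.49009347e+00 -4.44089210e-16
  1.27315227e+00  5.90702536e-01] [-3.13818553e-01  2.88762263e-01  1.61485774e+00 -4.44089210e-16
  1.23797265e+00  9.31977774e-01]
1.725 [ 0.48977541 -0.15088861  0.21997379] [-5.27706492e-01  2.94457060e-01  1.55284896e+00 -1.40090006e-04
  1.29429626e+00  7.19331434e-01]
[ 0.56653403 -0.12364902  0.3638167 ]
```

View pics/w1.png

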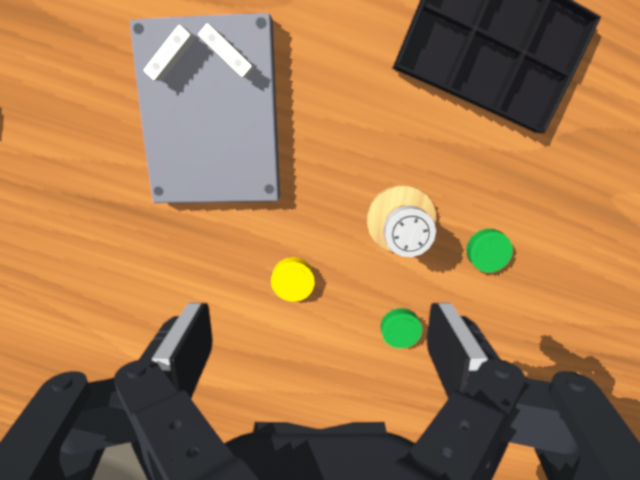

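The wrist view shows the case at (410,232) on the stand. The holder's corners are near (132,20), (270,14), (278,200) and (153,202), and its V opens toward the image bottom.

```bash
cat > meas.py <<'E'
from h import *
def holder(f,roi):
    im=cv2.cvtColor(f['frame'],cv2.COLOR_RGB2BGR);hsv=cv2.cvtColor(im,cv2.COLOR_BGR2HSV)
    x0,y0,x1,y1=roi
    m=((hsv[...,1]<90)&(hsv[...,2]>60)).astype(np.uint8);k=np.zeros_like(m);k[y0:y1,x0:x1]=1;m*=k
    m=cv2.morphologyEx(m,cv2.MORPH_CLOSE,np.ones((5,5)))
    cn=max(cv2.findContours(m,0,1)[0],key=cv2.contourArea).reshape(-1,2)
    W=ray(f,cn,0.018)[:,:2].astype(np.float32)
    r=cv2.minAreaRect(W*1000);print('rect',r)
    a=cv2.approxPolyDP(cn,8,True).reshape(-1,2);print('poly',a.tolist(),ray(f,a,0.018)[:,:2].round(4).tolist())
    # screws
    d=(hsv[...,2]<105).astype(np.uint8)*k*m
    for c in cv2.findContours(d,0,1)[0]:
        if 15<cv2.contourArea(c)<200:
            q=cv2.moments(c);p=[q['m10']/q['m00'],q['m01']/q['m00']];print('dark',np.round(p,1),cv2.contourArea(c),ray(f,[p],0.018)[0,:2].round(4))
def case(f,roi,z):
    im=cv2.cvtColor(f['frame'],cv2.COLOR_RGB2BGR);hsv=cv2.cvtColor(im,cv2.COLOR_BGR2HSV)
    x0,y0,x1,y1=roi
    m=((hsv[...,1]<60)&(hsv[...,2]>140)).astype(np.uint8);k=np.zeros_like(m);k[y0:y1,x0:x1]=1;m*=k
    m=cv2.morphologyEx(m,cv2.MORPH_CLOSE,np.ones((5,5)))
    cn=max(cv2.findContours(m,0,1)[0],key=cv2.contourArea);W=ray(f,cn,z)
    c,r=cv2.minEnclosingCircle((W[:,:2]*1000).astype(np.float32));e=cv2.fitEllipse((W[:,:2]*1000).astype(np.float32))
    print('case px',cv2.boundingRect(cn),'circle',c,r,'ell',e)
    return np.array(e[0])/1000
E
python3 - <<'E'
from meas import *
f=load('w1');holder(f,(100,0,300,220));case(f,(375,195,445,265),0.054)
f=load('top0');case(f,(405,235,455,290),0.054)
im=load('w1')['frame'][...,::-1];cv2.imwrite('pics/w1c.png',np.hstack([cv2.resize(im[0:220,110:310],(520,572),interpolation=2),cv2.resize(im[180:280,360:405+55],(280,572-292+0),interpolation=2) .repeat(1,0) if False else cv2.copyMakeBorder(cv2.resize(im[180:280,360:460],(280,280)),0,292,0,0,0)]))
E
```

```text
rect ((528.404052734375, -32.33357238769531), (160.20211791992188, 121.21894073486328), 19.360321044921875)
poly [[268, 13], [130, 20], [154, 202], [278, 199]] [[0.6226, -0.0602], [0.5835, 0.0502], [0.4343, -0.003], [0.4743, -0.114]]
dark [257.2  78.3] 189.0 [ 0.5703 -0.0664]
case px (384, 206, 53, 51) circle (492.4240417480469, -229.8309783935547) 24.261465072631836 ell ((492.405517578125, -230.1071014404297), (42.76513671875, 47.535888671875), 151.2316131591797)
case px (418, 246, 26, 24) circle (492.6069030761719, -229.984619140625) 21.66317367553711 ell ((493.11761474609375, -230.5378875732422), (39.51451873779297, 41.61947250366211), 158.27061462402344)
```

View pics/w1c.png

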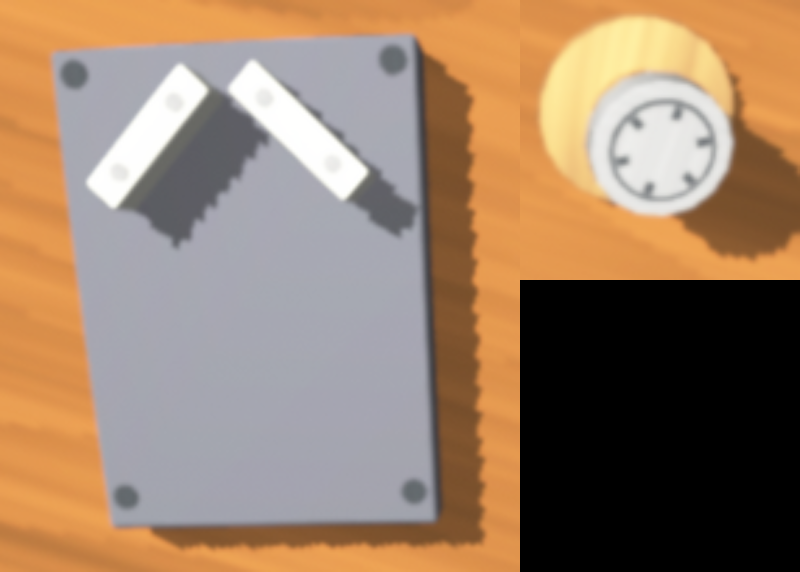

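Holder centre is (0.5284, -0.0323) with yaw 0.338; the fitted rectangle is 160.2 × 121.2 mm, which matches. Case centre is about (0.4915, -0.230). Grasping now.

```bash
python3 - <<'E'
from h import *
q=quat(0.338,-1)
env.reach([0.4915,-0.2303,0.13],q)
print(env.movel([0.4915,-0.2303,0.038],velocity=0.08,guard=6))
s=monitor.sense();print(s['clock'],s['position'],s['contact_force'])
env.close_gripper(effort=20)
s=monitor.sense();print(s['clock'],s['position'],s['contact_force'],s['finger_gap'])
shot('wrist','w2')
E
```

```text
False
3.575 [ 0.49174564 -0.23047987  0.03848512] [-0.4890528   0.07762945  0.87378408]
4.0333 [ 0.49164525 -0.23043763  0.03836275] [-0.53180179  0.47957561  5.00377266] 0.5042695201753065
```

View pics/w2.png

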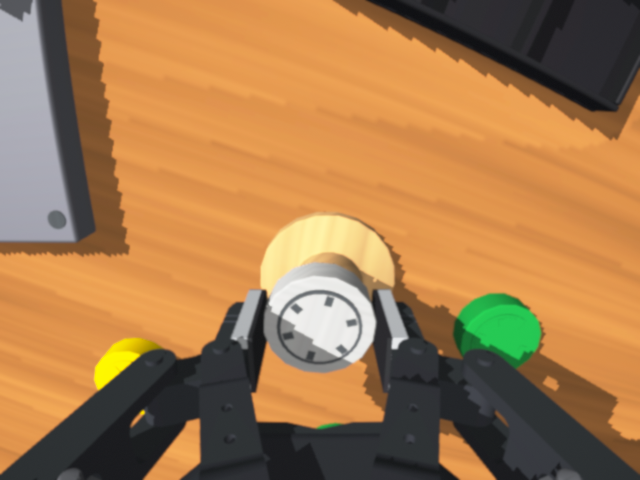

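The case at (320,325) is held between both pads and centred. I'll lift it and check that the stand stays behind.

```bash
python3 - <<'E'
from h import *
p=monitor.sense()['position']
env.movel([p[0],p[1],0.13],velocity=0.08)
env.reach
s=monitor.sense();print(s['clock'],s['position'],s['contact_force'],s['finger_gap'])
f=shot('wrist','w3');shot('scene','s3')
c=np.array([0.5284,-0.0323]);u=np.array([np.cos(.338),np.sin(.338)]);b=c-0.035*u
cv2.imwrite('pics/s3c.png',cv2.resize(cv2.imread('pics/s3.png')[130:290,150:390],(800,533)))
E
```

```text
5.3833 [ 0.4913811  -0.23026549  0.12945755] [-0.35470589  0.18647968 -2.08644532] 0.5011621097788053
```

View pics/w3.png

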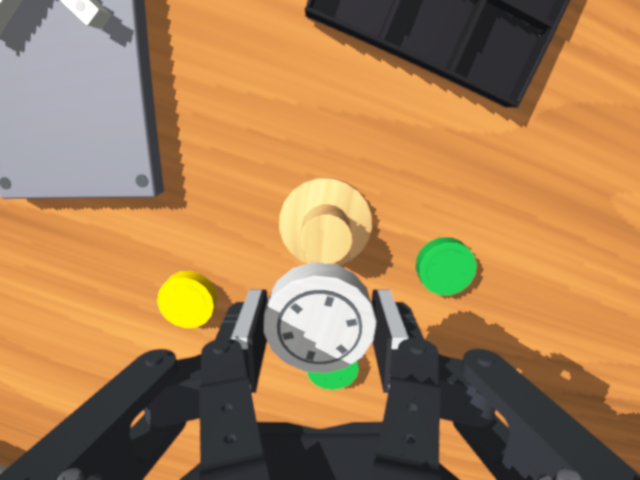

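View pics/s3c.png

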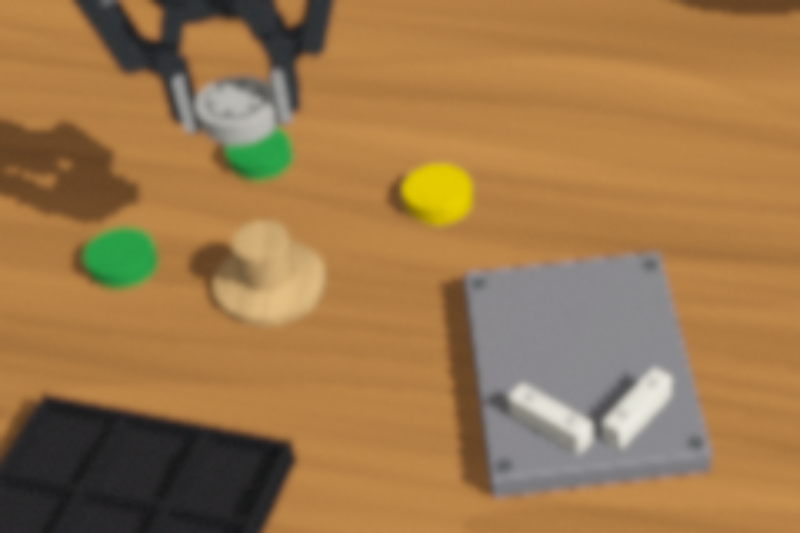

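Lift is clean: the case is level between the pads and the empty stand is upright at (325,222). I'll lower it onto the bed with a guarded move.

```bash
python3 - <<'E'
from h import *
q=quat(0.338,-1)
c=np.array([0.5284,-0.0323]);u=np.array([np.cos(.338),np.sin(.338)]);b=c-0.035*u
env.reach([*b,0.11],q)
env.movel([*b,0.03],velocity=0.08)
env.hold(0.15);s=monitor.sense();print(s['clock'],s['position'],s['contact_force'])
g=env.movel([*b,0.0145],velocity=0.012,guard=2.5)
s=monitor.sense();print(g,s['clock'],s['position'],s['contact_force'],s['finger_gap'])
shot('scene','s4');shot('wrist','w4')
cv2.imwrite('pics/s4c.png',cv2.resize(cv2.imread('pics/s4.png')[180:290,240:400],(800,550),interpolation=2))
E
```

```text
7.5583 [ 0.49560005 -0.04396367  0.03039997] [-0.10027983  0.51614299 -1.79589609]
True 8.5917 [ 0.49533324 -0.04387441  0.01637851] [-8.64534585e-01  4.19006607e-03  4.69436766e+00] 0.5063667455860362
```

View pics/s4c.png

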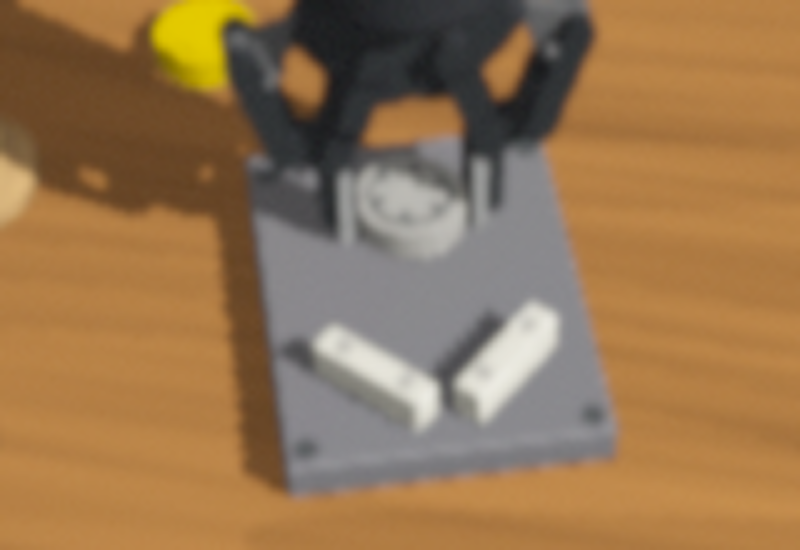

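The case touched the bed exactly at the expected height. I'll release, rise and look.

```bash
python3 - <<'E'
from h import *
from meas import *
q=quat(0.338,-1)
c=np.array([0.5284,-0.0323]);u=np.array([np.cos(.338),np.sin(.338)]);v=np.array([-u[1],u[0]]);b=c-0.08*u
env.release()
p=monitor.sense()['position'];env.movel([p[0],p[1],0.10],velocity=0.1)
env.movel([*b,0.10],velocity=0.1);env.close_gripper()
f=shot('wrist','w5');t=shot('top','t5')
s=monitor.sense();print(s['clock'],s['position'],s['contact_force'],s['finger_gap'])
seat=c+.0339*u
print('pred',proj(f,[[*(c-.035*u),.032],[*seat,.032]]),proj(t,[[*(c-.035*u),.032],[*seat,.032]]))
E
```

```text
11.6333 [ 0.45294178 -0.05881812  0.10001355] [-0.27447718 -0.50772873  0.00893637] -0.0004685673637643509
pred [[321.84077903 172.09595813]
 [322.08059584  38.50974818]] [[322.31991114 270.02743324]
 [305.51748091 235.42614631]]
```

View pics/w5.png

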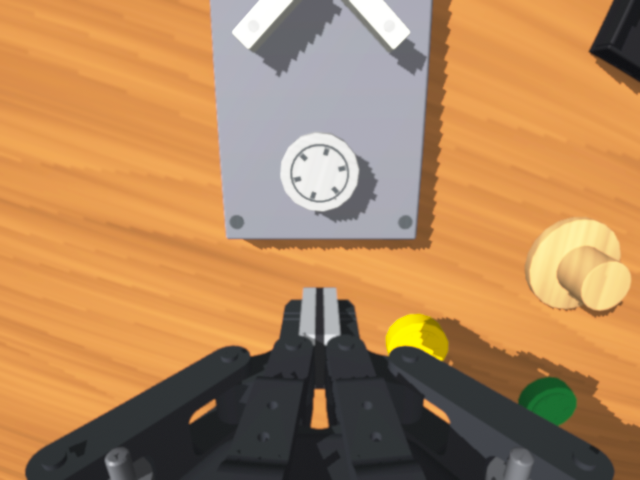

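The case at (319,172) lies flat on the bed near the middle line. The shut fingers are at (320,300). I'll check the case against the middle line in this same picture.

```bash
python3 - <<'E'
from meas import *
f=load('w5');c=np.array([0.5284,-0.0323]);u=np.array([np.cos(.338),np.sin(.338)]);v=np.array([-u[1],u[0]])
im=cv2.cvtColor(f['frame'],cv2.COLOR_RGB2BGR);hsv=cv2.cvtColor(im,cv2.COLOR_BGR2HSV)
H=lambda P:np.c_[(P[:,:2]-c)@u,(P[:,:2]-c)@v]*1000
bed=(hsv[...,1]<60)&(hsv[...,2]>100)
bed[245:]=0
for r in range(70,230,20):
    x=np.where(bed[r,190:440])[0]+190; x=x[(x>190)]
    print(r,x.min(),x.max(),H(ray(f,[[x.min()-.5,r],[x.max()+.5,r]],.018)).round(1).tolist(),np.median(hsv[r,x,2]))
print(case(f,(270,120,370,220),.032), H(case(f,(270,120,370,220),.032)[None]))
# screws
m=((hsv[...,2]<125)&(hsv[...,1]<60)).astype(np.uint8)
for (x,y) in [(237,222),(405,222)]:
    k=np.zeros_like(m);k[y-11:y+12,x-11:x+12]=1;q=cv2.moments(m*k,True);p=[q['m10']/q['m00'],q['m01']/q['m00']];print(p,q['m00'],H(ray(f,[p],.018)))
w=((hsv[...,2]>205)&(hsv[...,1]<40)).astype(np.uint8);w[110:]=0
for cn in cv2.findContours(w,0,1)[0]:
    if cv2.contourArea(cn)>200:
        a=cv2.approxPolyDP(cn,3,True).reshape(-1,2);print(a.tolist(),H(ray(f,a,.034)).round(1).tolist())
E
```

```text
70 214 428 [[20.3, 60.4], [20.3, -59.4]] 185.0
90 215 426 [[9.5, 60.6], [9.6, -59.0]] 185.0
110 217 425 [[-1.4, 60.2], [-1.4, -59.2]] 185.0
130 218 423 [[-12.6, 60.4], [-12.6, -58.9]] 185.0
150 220 422 [[-24.2, 60.1], [-24.1, -59.2]] 186.0
170 221 420 [[-36.0, 60.4], [-35.9, -58.9]] 185.0
190 223 419 [[-48.2, 60.1], [-48.1, -59.2]] 184.0
210 224 417 [[-60.7, 60.4], [-60.7, -59.0]] 183.0
case px (270, 120, 100, 100) circle (495.0562744140625, -41.5174560546875) 39.181678771972656 ell ((496.73443603515625, -38.36301803588867), (54.426536560058594, 67.86226654052734), 72.02783966064453)
case px (270, 120, 100, 100) circle (495.0562744140625, -41.5174560546875) 39.181678771972656 ell ((496.73443603515625, -38.36301803588867), (54.426536560058594, 67.86226654052734), 72.02783966064453)
[ 0.49673444 -0.03836302] [[-31.8844209    4.78035907]]
[236.5, 221.59322033898306] 118.0 [[-68.18716248  52.85043498]]
[405.771186440678, 222.21186440677965] 118.0 [[-68.53910025 -52.27353606]]
[[350, 0], [391, 47], [409, 33], [383, 0]] [[51.7, -13.8], [29.8, -35.1], [36.7, -43.9], [51.9, -30.2]]
[[291, 0], [258, 0], [232, 33], [248, 48]] [[51.7, 15.4], [51.9, 31.8], [36.7, 45.6], [29.3, 37.7]]
```

The case is within about 0.5 mm of the middle line and the yaw agrees. Next is a guarded push.

```bash
cat >> h.py <<'E'
c=np.array([0.5284,-0.0323]);u=np.array([np.cos(.338),np.sin(.338)]);v=np.array([-u[1],u[0]])
def hp(x,y,z): return [*(c+u*x/1000+v*y/1000),z]
def st(tag=''):
    s=monitor.sense();p=np.array(s['position'][:2])-c;F=np.array(s['contact_force'])
    print(tag,round(s['clock'],2),'h',(p@u*1000).round(2),(p@v*1000).round(2),'z',round(s['position'][2]*1000,2),'F',(F[:2]@u).round(2),(F[:2]@v).round(2),F[2].round(2));return s
E
python3 - <<'E'
from h import *
print(env.movel(hp(-82,0,.022),velocity=0.1,guard=5));env.hold(0.3);st('down')
print(env.movel(hp(-8,0,.022),velocity=0.04,guard=4));st()
print(env.movel(hp(8,-.5,.022),velocity=0.008,guard=2.5));st()
env.hold(0.2);st();shot('wrist','w6');shot('top','t6')
E
```

```text
False
down 12.87 h -81.87 -0.1 z 22.28 F -0.28 0.51 0.12
False
 14.87 h -8.06 0.0 z 22.0 F 0.5 -0.52 -0.04
True
 16.01 h 0.29 -0.14 z 21.63 F -0.29 -0.46 -0.34
 16.21 h 0.08 0.05 z 21.37 F -0.46 -0.77 -0.28
```

View pics/w6.png

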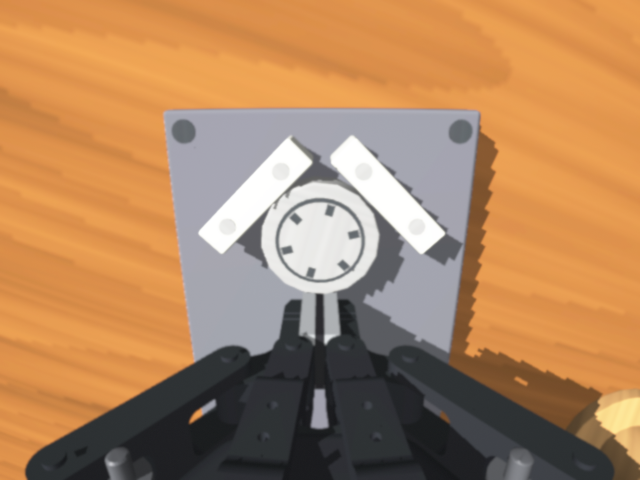

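The case at (320,237) is just touching the V, looking symmetric, with force around 0.5 N. I'll creep in by small steps while reading the force.

```bash
python3 - <<'E'
from h import *
x=0.3
for i in range(8):
    g=env.movel(hp(x,-.2,.022),velocity=0.004,guard=8);env.hold(0.12);s=st(f'{x:.2f} {g}')
    F=-(np.array(s['contact_force'])[:2]@u)
    if F>5: break
    x+=0.25
shot('wrist','w7')
E
```

```text
0.30 False 16.72 h 0.3 -0.2 z 22.01 F 0.39 -0.54 0.43
0.55 False 17.08 h 0.44 -0.2 z 21.95 F -2.14 -0.35 1.04
0.80 False 17.45 h 0.6 -0.2 z 21.98 F -3.96 -0.9 0.36
1.05 False 17.82 h 0.65 -0.2 z 21.93 F -5.46 -1.1 1.41
```

```bash
python3 - <<'E'
from h import *
x=1.2
for i in range(6):
    g=env.movel(hp(x,-.2,.022),velocity=0.004,guard=8);env.hold(0.1);s=st(f'{x:.2f} {g}')
    F=-(np.array(s['contact_force'])[:2]@u)
    if F>7.6: break
    x+=0.12
f=shot('wrist','w8')
for i in range(5): env.hold(0.3);st()
im=f['frame'][...,::-1];cv2.imwrite('pics/w8c.png',cv2.resize(im[120:300,190:450],(780,540),interpolation=2))
E
```

```text
1.20 False 18.22 h 0.69 -0.24 z 21.95 F -6.62 -2.01 1.84
1.32 False 18.57 h 0.72 -0.23 z 21.92 F -6.46 -1.69 2.81
1.44 False 18.92 h 0.72 -0.26 z 21.92 F -7.17 -1.14 3.0
1.56 False 19.27 h 0.77 -0.26 z 21.92 F -9.72 -1.67 4.45
 19.62 h 0.78 -0.26 z 21.92 F -8.72 -2.35 3.73
 19.92 h 0.75 -0.25 z 21.91 F -7.77 -2.01 3.4
 20.22 h 0.77 -0.24 z 21.93 F -7.36 -2.95 3.48
 20.52 h 0.75 -0.25 z 21.91 F -8.55 -2.72 3.4
 20.82 h 0.76 -0.25 z 21.93 F -8.38 -1.97 3.1
```

View pics/w8c.png

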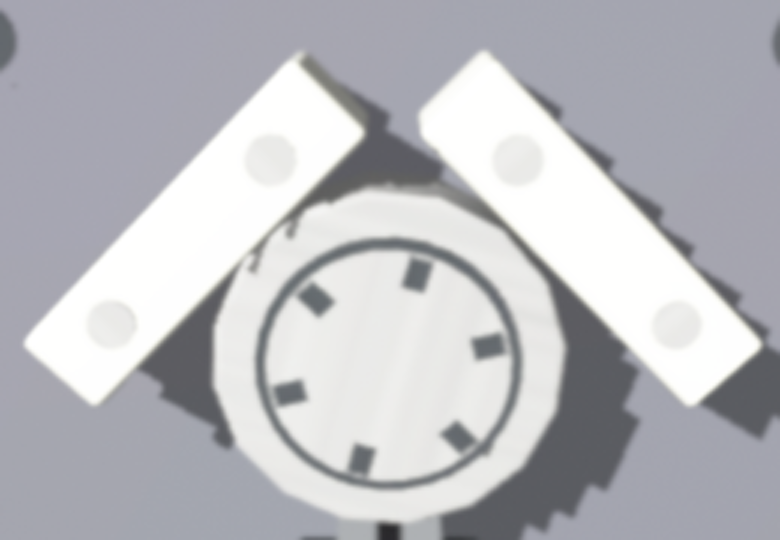

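Mean push is about 8.1 N, with a sideways component of about 1.8 N toward the left jaw. In the picture both jaws touch the case. I'll ease sideways slightly for balance and hold again.

```bash
python3 - <<'E'
from h import *
env.movel(hp(1.56,-.4,.0222),velocity=0.003,guard=6);env.hold(0.1);s=st('ease')
L=[]
for i in range(14):
    env.hold(0.1);s=monitor.sense();F=np.array(s['contact_force']);L.append([F[:2]@u,F[:2]@v,F[2]])
print(np.round(L,1).tolist(),np.mean(L,0))
shot('wrist','w9');st()
E
```

```text
ease 21.17 h 0.83 -0.5 z 21.97 F -7.56 -2.62 1.59
[[-6.7, -2.3, 1.4], [-7.3, -3.3, 0.8], [-7.3, -2.3, 1.2], [-7.3, -3.5, 1.7], [-7.5, -3.1, 1.9], [-6.8, -2.7, 0.8], [-7.6, -3.3, 0.5], [-7.5, -1.9, 1.8], [-6.9, -2.3, 2.2], [-6.9, -2.5, 1.5], [-7.4, -1.9, 1.1], [-7.6, -2.0, 1.9], [-7.3, -2.5, 1.7], [-7.5, -3.4, 1.8]] [-7.25398714 -2.63910469  1.44611039]
 22.62 h 0.83 -0.46 z 21.96 F -6.32 -1.75 2.58
```

Easing toward -v increased the sideways load slightly, so I'll try the other way.

```bash
python3 - <<'E'
from h import *
def avg(n=6):
    L=[]
    for i in range(n):
        env.hold(0.05);F=np.array(monitor.sense()['contact_force']);L.append([F[:2]@u,F[:2]@v,F[2]])
    return np.mean(L,0).round(2)
for y in (0.0,0.4,0.8):
    env.movel(hp(1.56,y,.0222),velocity=0.003,guard=6);env.hold(0.1);st(y);print(avg())
shot('wrist','w10')
E
```

```text
0.0 23.0 h 0.77 -0.23 z 21.99 F -6.76 -3.78 0.84
[-7.6  -2.94  1.46]
0.4 23.68 h 0.66 0.09 z 21.96 F -7.68 -4.23 2.16
[-8.18 -4.05  1.75]
0.8 24.37 h 0.56 0.42 z 21.98 F -9.69 -4.19 2.1
[-9.11 -4.16  1.94]
```

Toward +v the case backs off along the left jaw (x retreats), so -v was the right direction. I'll ease further that way.

```bash
cat >> h.py <<'E'
def avg(n=6):
    L=[]
    for i in range(n):
        env.hold(0.05);F=np.array(monitor.sense()['contact_force']);L.append([F[:2]@u,F[:2]@v,F[2]])
    return np.mean(L,0).round(2)
E
python3 - <<'E'
from h import *
for y in (0.2,-0.4,-0.8,-1.2,-1.6):
    env.movel(hp(1.5,y,.0222),velocity=0.004,guard=6);env.hold(0.05);st(y);print(avg(5))
f=shot('wrist','w11')
im=f['frame'][...,::-1];cv2.imwrite('pics/w11c.png',cv2.resize(im[120:300,190:450],(780,540),interpolation=2))
E
```

```text
0.2 25.07 h 0.64 0.02 z 21.98 F -7.94 -2.12 1.63
[-8.08 -2.51  1.53]
-0.4 25.67 h 0.81 -0.48 z 21.95 F -6.32 -2.72 2.25
[-6.99 -2.39  1.02]
-0.8 26.22 h 0.98 -0.88 z 22.0 F -5.9 -3.33 0.35
[-5.91 -2.03  0.71]
-1.2 26.77 h 1.11 -1.27 z 22.01 F -4.55 -1.58 0.42
[-4.89 -2.19  0.51]
-1.6 27.32 h 1.23 -1.65 z 22.05 F -5.23 -1.86 0.15
[-5.31 -2.15 -0.29]
```

View pics/w11c.png

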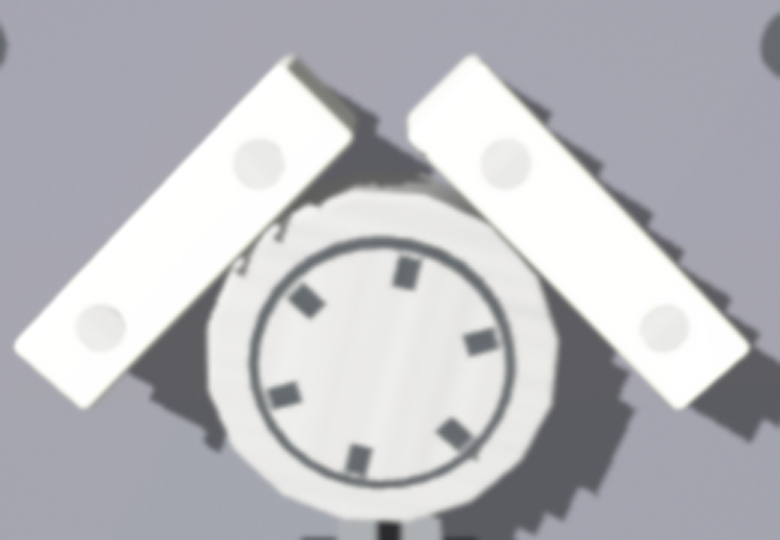

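Compared with the earlier picture, the case was about 0.5 mm toward the left jaw. It has now slid home, with the ring centre at 382.5 against a jaw midpoint of about 382.5. I'll ease a bit more to see whether x stops advancing.

```bash
python3 - <<'E'
from h import *
for y in (-2.0,-2.4,-2.8):
    env.movel(hp(1.7,y,.0222),velocity=0.004,guard=6);env.hold(0.05);st(y);print(avg(5))
f=shot('wrist','w12')
im=f['frame'][...,::-1];cv2.imwrite('pics/w12c.png',cv2.resize(im[120:300,190:450],(780,540),interpolation=2))
E
```

```text
-2.0 27.93 h 1.29 -1.77 z 22.02 F -6.3 -0.93 0.91
[-5.53 -0.77  0.72]
-2.4 28.48 h 1.24 -1.91 z 21.97 F -6.25 0.62 1.33
[-5.    0.84  0.89]
-2.8 29.02 h 1.22 -2.07 z 21.95 F -4.84 1.65 0.74
[-5.16  1.95  1.83]
```

View pics/w12c.png

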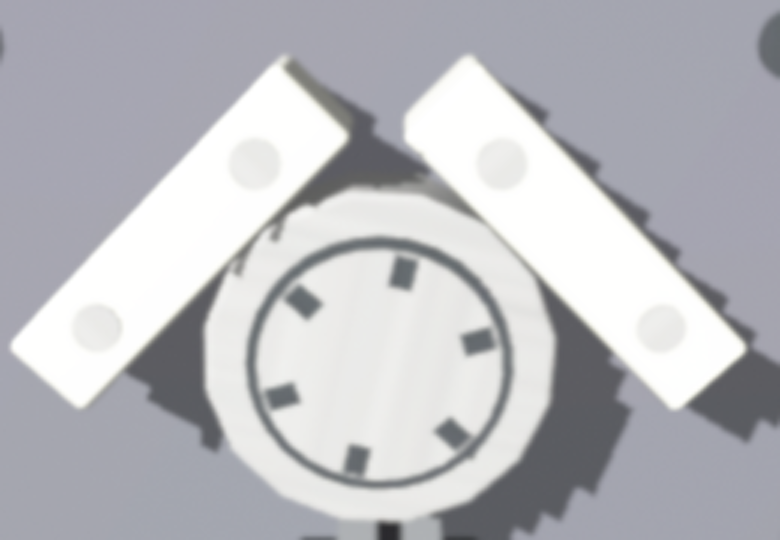

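Clear signature: x peaks (1.29) and the lateral force crosses zero near y = -2.2 commanded, so the case now bears on both jaws. I'll go there, bring the push to 8 N and hold.

```bash
python3 - <<'E'
from h import *
x,y=1.85,-2.15
env.movel(hp(x,y,.0222),velocity=0.004,guard=8);env.hold(.05);a=avg(5);st();print(a)
for i in range(4):
    if abs(a[0]+8)<.5 and abs(a[1]+.3)<.8: break
    x+=np.clip((8+a[0])/12,-.2,.2); y+=np.clip((a[1]+.3)/5,-.25,.25)
    env.movel(hp(x,y,.0222),velocity=0.004,guard=8);env.hold(.05);a=avg(5);st((x,y));print(a)
L=[]
for i in range(13):
    env.hold(0.1);F=np.array(monitor.sense()['contact_force']);L.append([F[:2]@u,F[:2]@v,F[2]])
print(np.round(L,1).tolist(),np.mean(L,0).round(2));st()
f=shot('wrist','w13')
im=f['frame'][...,::-1];cv2.imwrite('pics/w13c.png',cv2.resize(im[120:300,190:450],(780,540),interpolation=2))
E
```

```text
29.94 h 1.3 -1.77 z 21.98 F -6.6 -0.28 1.55
[-6.42 -0.12  1.25]
(np.float64(1.9816666666666667), np.float64(-2.114)) 30.49 h 1.3 -1.75 z 21.96 F -7.59 -0.35 1.73
[-6.75 -0.37  1.55]
(np.float64(2.0858333333333334), np.float64(-2.1279999999999997)) 31.04 h 1.3 -1.77 z 21.94 F -6.23 -0.92 2.28
[-7.3  -0.74  2.05]
(np.float64(2.144166666666667), np.float64(-2.2159999999999997)) 31.59 h 1.32 -1.77 z 21.95 F -7.5 -0.43 2.19
[-8.09 -0.46  2.33]
[[-7.9, -0.3, 2.0], [-7.1, 0.2, 2.7], [-7.7, -0.4, 1.9], [-8.5, -0.1, 2.1], [-8.4, -0.7, 3.2], [-7.6, 0.2, 2.4], [-7.6, -0.7, 2.1], [-7.6, -0.5, 0.2], [-6.6, -0.6, 2.3], [-7.7, -0.4, 2.8], [-7.9, -0.0, 2.8], [-8.0, 0.5, 2.7], [-8.0, -0.9, 2.9]] [-7.76 -0.28  2.31]
 32.89 h 1.31 -1.81 z 21.95 F -7.98 -0.9 2.9
```

View pics/w13c.png

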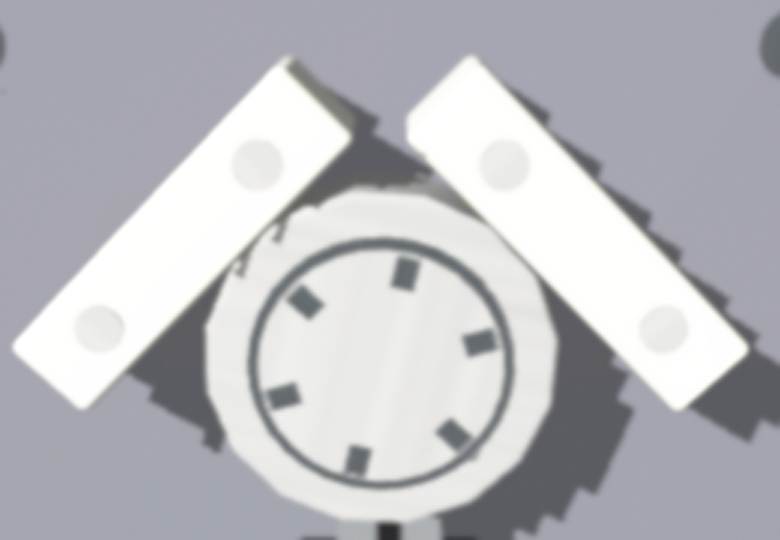

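I held 7.8 N mean (range 6.6–8.5 N) for 1.3 s with about 0 N lateral, and the case was centred with its ring at 381 and the jaw mid at 380–381. I'll back off straight, then rise and check.

```bash
python3 - <<'E'
from h import *
env.movel(hp(-3,-2.0,.0222),velocity=0.01);env.movel(hp(-30,-2,.022),velocity=0.06)
f=shot('wrist','w14');env.movel(hp(-40,0,.13),velocity=0.12);st()
g=shot('wrist','w15');shot('scene','s15');shot('top','t15')
im=f['frame'][...,::-1];cv2.imwrite('pics/w14c.png',cv2.resize(g['frame'][40:220,190:450,::-1],(780,540),interpolation=2))
cv2.imwrite('pics/s15c.png',cv2.resize(cv2.imread('pics/s15.png')[170:300,180:400],(800,473),interpolation=2))
E
```

```text
35.31 h -40.25 0.2 z 129.37 F 0.73 -0.15 -0.12
```

View pics/w14c.png

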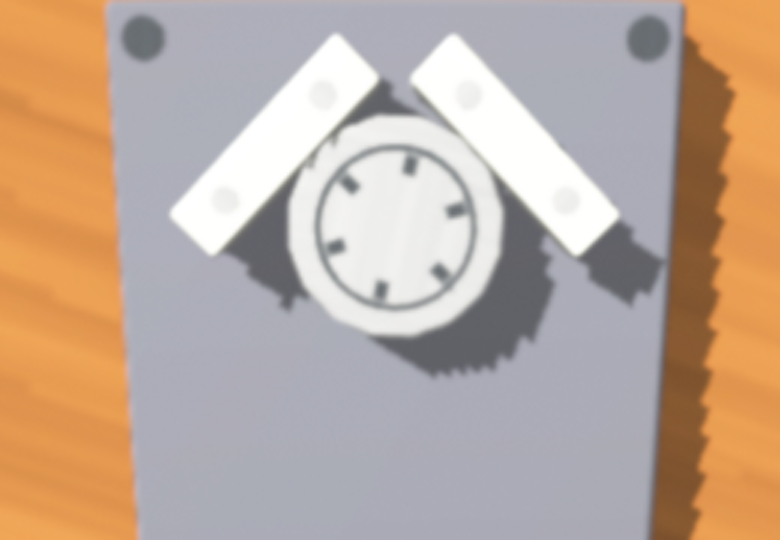

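View pics/s15c.png

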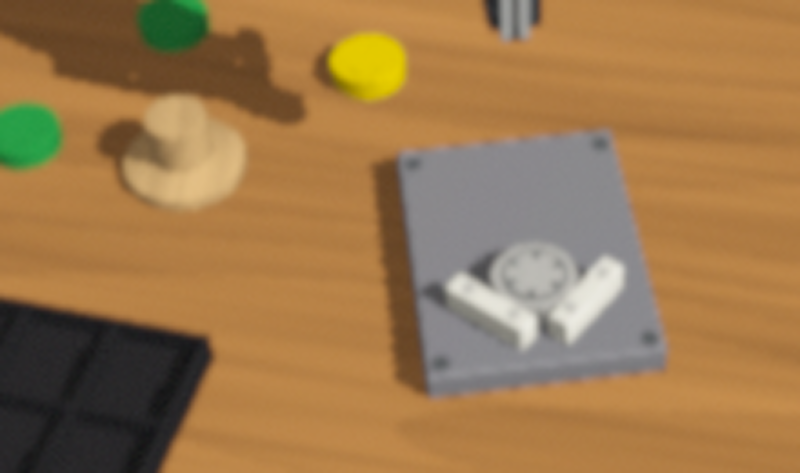

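View pics/w14.png

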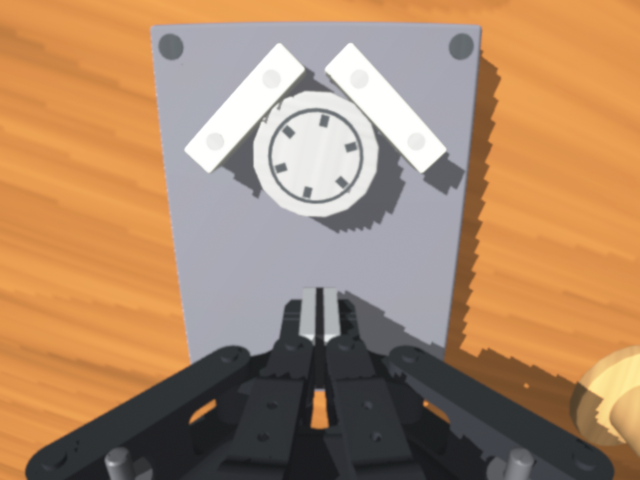

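The case lies flat against both jaws (ring centre 396 against jaw mid 394.5, about 0.3 mm). The stand is upright and the rest undisturbed. Handing in.

```bash
python3 -c "
from h import *
job.hand_in()"
```

```text
the job is handed in; nothing more can be done
```

The watch case is seated in the V, centred against both jaws. I handed the job in after about 35 s on the robot's clock. I lifted the case off the stand, set it flat on the bed and let go. Then I pushed it home with the shut fingers and withdrew.

- **First push was off:** at about 8 N the fingertip held the case mainly on the left jaw, about 0.5 mm off centre. I first eased it the wrong way, then moved it about 1.5 mm sideways until it was on both jaws.
- **Final push:** I held it for 1.3 s at a mean of 7.8 N, with readings from 6.6 to 8.5 N and almost no sideways force. The highest push I read at any point was about 10 N. The grip used to carry the case was set to the gripper's minimum, 20 N.
- **Last checks:** the final close-up shows the case flat and touching both jaws, within about 0.3 mm of the middle. The gripper is clear of it. The stand stands upright where it was, and nothing else in the final crops looks moved; I did not view a final picture of the dish, the opener or the loupe.
- **Disagreement:** the wrist camera and the arm differed by about 1 mm sideways, so I relied on the force readings and on positions within one picture.

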